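# Pack the stage bracket and dusting brush into the microscope accessory tray

## Robot

A 6-joint arm with a two-finger parallel gripper is mounted at the origin on the work surface. World frame = base frame: x ahead of the robot, y to its left, z up, the work surface at z = 0. Lengths are in m, angles in degrees, forces in N, time in s.
With the tool pointing down it reaches from about 0.3 to 0.75 m from the base axis. Payload 8.5 kg.
Tool frame: the origin (TCP) lies at the very end of the fingers, on their centre line; the grasp point (between the pads) lies 19 mm behind it (env.grasp_offset is the distance from the TCP to the grasp point, in m); y points along the fingers, z is the direction in which the jaws open and shut, and the axes are right-handed (so a half turn about y gives the same grasp; the last joint's range is limited). The gripper opens to 85 mm and grips with 20 to 120 N. Pads are 22 mm wide; open, the fingers measure 114 mm over their backs; the gripper's body (76 mm by 85 mm) begins 54 mm behind the grasp point. The pads swing forward as they close: fully open they stand 13 mm farther back than shut.
Start: joints at [60.487, 21.807, 74.336, -0, 83.858, -12.336], TCP at [0.162, 0.525, 0.231] pointing down, gripper open.
Joint ranges: [-178.18, 178.18], [-50.72, 133.34], [12.68, 142.11], [-81.47, 261.47], [9.98, 163.14], [-165.26, 165.26]. Speed limits (degrees/s): [136.94, 136.94, 180, 180, 180, 180].

## Interface

Orientations are given as a 3x3 rotation matrix whose columns are the frame's x, y, z axes.
In Python, from rig import env gives the robot as it stands. The module is installed in compiled form; this text tells all that it offers.
- The arm moves only by the shell command python3 -m pendant 'ROWS' [FORCE]. ROWS is JSON, a list of rows, each a list of 3 entries, a list of its own where there are three numbers: the shift along the world's x, y, z as a fraction of full scale, then the turn about the world's z as a fraction of full scale, then the opening, from 0 (shut) to 1 (fully open). A call has 1 to 12 rows; each row shifts and turns the commanded pose from where the row before left it; what a row does not reach is not made up. Full scale, the value 1, is 30 mm for a shift and 5 degrees for a turn. A row lasts 1/12 s, in which the tool goes at most 41.7 mm and 7.16 degrees, less where a joint would pass 70% of its speed; a pose out of reach is approached as far as the arm can. A call with a number of a shift or a turn outside -1 to 1 is refused whole. A call with a gripper value outside its range is refused whole. The fingers move at their own pace and stop on an object; FORCE is the grip in N (left out, the last holds). Time passes only in rows, so rows that do not move let the fingers close. It gives the time, the measured TCP pose, the force and the opening at its end, in the units of the state.
- env.observe(): the state, without advancing time (a new reading comes with each control period).
- env.get_image(name): name is "side" or "top"; returns (picture, depth): 384x512x3 uint8, red, green, blue; 384x512 float32, m along the optical axis (not along the pixel's ray), 0 where there is no reading.
- env.camera_model(name): a dict with "camera_matrix" (3x3 intrinsics, pixels), "dist_coeffs" ([k1, k2, p1, p2, k3] as OpenCV has them; the pictures are not rectified), "R" (3x3) and "t" (3): a world point X has camera coordinates R X + t. Camera axes: x right, y down, z forward; pixel columns grow to the right and rows downward; lengths in m; the calibration is good to about 2 mm. A picture is of the moment at which its call begins. camera_model takes no time and is no camera call.
- env.close_job(): hands the job in, once; it reports no verdict.
The state is a dict: "time_s": time; "q": joint angles; "qvel": joint speeds; "joint_efforts": joint torques, N m; "position": TCP position; "tool_rot": TCP orientation; "ft_force": force on the tool from outside, world axes, zero at the start; "wrist_torque": the same for the moment, N m; "grip_width": finger opening in m.
Only numpy, scipy, OpenCV 4.12 (cv2) and the standard library are available. Lean on these libraries where they do the work, as an engineer would, in place of code of your own. Each camera call takes 0.05 s, during which the arm holds its last target.

## Task

Pack two parts away in the accessory tray. Take the T-shaped bracket out of the slotted rack, lay it flat on the grey rubber mat and let go of it, then take it again by its edges and lay it flat and fully down in the T-shaped compartment; also lay the dusting brush flat and fully down in the brush-shaped compartment. Leave the spare plate in the rack, the spatula in its compartment and the other things on the desk where they are.

Things in the scene. Friction and masses are not known exactly. Their poses are not given: they have to be found in the camera images.
- bracket: Loose T-shaped aluminium bracket, 12 mm thick, 0.14 kg: bar 120 x 26 mm, tab 34 wide x 34 mm long from the middle of one long edge (60 mm over all). Starts in a rack slot, standing on its long edge, tab up. Origin: middle of that edge. x along the bar, y through the thickness (+-6 mm, faces alike), z towards the tab's end (bar z 0 to 26, tab z 26 to 60, x +-17 mm).
- bracket_mid (a point): Point on the bracket halfway between the long edge and the tab's end (z = 30 mm in its frame), mid-thickness; axes as the bracket's.
- bracket_tab (a point): Point on the bracket at the middle of the tab's end (z = 60 mm in its frame).
- plate: Spare rectangular aluminium plate, 120 x 58 x 12 mm, standing on its long edge in the other slot of the rack: a bystander. Origin: middle of its lower edge; x along it, z up.
- rack: Fixed black plastic rack, 150 x 124 mm, 18 mm high, with two parallel slots, 75 mm apart centre to centre, each 15 mm wide, 126 mm long, 14 mm deep (slot floor 4 mm above the desk). Origin: centre of its underside; x along the slots, slots at y = +-37.5 mm. Each slot holds one part, in either order.
- mat: Fixed grey rubber mat on the desk, 170 (x) x 150 (y) mm, 2 mm thick. Origin: centre of its underside.
- tray: Fixed black tray 172 (x) x 264 (y) mm, rim 20 mm above the desk, holding three grey inserts side by side along its y, 84 mm apart, in any order. Origin: centre of its underside.
- insert_t: Fixed grey insert, 160 x 84 mm, with the T-shaped compartment, 6 mm deep (floor 14, rim 20 mm above the desk): bar part x +-64, y -34 to 0 mm; tab part x +-21 mm, up to y = 34 mm (4 mm play round the bracket, which stands 6 mm proud). Origin: centre of the underside, 8 mm below the compartment's floor; x along the bar, y towards the tab's end, z up.
- tseat_mid (a point): Where bracket_mid lies when the bracket is seated (14 mm above the insert's underside, 20 mm above the desk).
- tseat_tab (a point): Where bracket_tab lies when the bracket is seated: 30 mm from tseat_mid along the insert's y.
- brush: Loose flat dusting brush lying on the desk, 144 mm long, 15 mm thick (bristles 13 mm), 45 g: wooden handle 18 mm wide (x -80 to 20 mm), steel ferrule 30 mm wide (x 20 to 36), black bristle block 34 mm wide (x 36 to 64 mm). Origin: on the underside, near its balance point, on the handle 20 mm behind the ferrule; x towards the bristles, z up.
- brush_mid (a point): Point on the brush 7.5 mm above its origin, at mid-thickness.
- brush_tip (a point): Middle of the brush's bristle end (x = 64 mm), at mid-thickness.
- insert_b: Fixed grey insert, 160 x 84 mm, with the brush-shaped compartment, 6 mm deep (floor 14, rim 20 mm above the desk): handle part 26 mm wide (x -76 to 24 mm), head part 42 mm wide (x 24 to 76 mm); 4 mm play round the brush, which stands 9 mm proud. Origin: centre of the underside, 8 mm below the compartment's floor; x towards the bristle end, z up.
- bseat_mid (a point): Where brush_mid lies when the brush is seated: x = 8 mm in the insert, 21.5 mm above the desk.
- bseat_tip (a point): Where brush_tip lies when the brush is seated: 64 mm from bseat_mid along the insert's x.
- insert_s: Fixed grey insert, 160 x 84 mm, with a plain straight compartment that already holds the spatula.
- spatula: Steel spatula with black handle, 140 mm long, lying in the third compartment: a bystander. Origin: centre of its underside.
- jar: Small jar with white cap, 44 mm across, 58 mm high: a bystander. Origin: centre of its underside.
- lens: Black lens barrel, 48 mm across, 50 mm high: a bystander. Origin: centre of its underside.
- carton: Small cardboard box, 60 x 80 x 40 mm: a bystander. Origin: centre of its underside.
- filter: Black filter ring, 54 mm across, 10 mm high: a bystander. Origin: centre of its underside.
- dish: White shallow dish, 70 mm across, 16 mm high: a bystander. Origin: centre of its underside.
There are look-alikes about, which are no part of the job. What is shaped like the mat but green is not meant. Of the things that look like the brush, the larger one is meant.

How it is judged (in metres and radians):
On the way:
1. the bracket lies flat on the mat (its middle over the mat), let go and at rest (angle between the y axis of bracket and the z axis of mat, either way round below 0.08 rad and x of bracket_mid in the frame of mat between -0.085 and 0.085 m and y of bracket_mid in the frame of mat between -0.075 and 0.075 m and z of bracket_mid in the frame of mat below 0.012 m and linear speed of bracket below 0.02 m/s and contact force between bracket and the fingers below 0.1 N), for 0.2 s.
At the end, for the whole second after the job is handed in: The bracket lies flat (within 0.06 rad) on the floor of the T-shaped compartment (within 3 mm of fully down), its middle within 8 mm and tab end within 9 mm of their seats; the brush likewise in the brush-shaped compartment, middle within 8 mm and bristle end within 9 mm; both let go and at rest (horizontal distance between bracket_mid and tseat_mid below 0.008 m and horizontal distance between bracket_tab and tseat_tab below 0.009 m and z of bracket_mid in the frame of tseat_mid between -0.004 and 0.003 m and angle between the y axis of bracket and the z axis of insert_t, either way round below 0.06 rad and linear speed of each of bracket, brush below 0.01 m/s and contact force between each of bracket, brush and the fingers below 0.1 N and horizontal distance between brush_mid and bseat_mid below 0.008 m and horizontal distance between brush_tip and bseat_tip below 0.009 m and z of brush_mid in the frame of bseat_mid between -0.004 and 0.003 m and angle between the z axis of brush and the z axis of insert_b, either way round below 0.06 rad); the robot touches nothing.
It fails at once if the spare plate is moved more than 15 mm (distance of plate from where it was at the start of the episode above 0.015 m).
It fails at once if the spatula is moved more than 12 mm (distance of spatula from where it was at the start of the episode above 0.012 m).
It fails at once if another thing on the desk is moved more than 20 mm (distance of any of jar, lens, carton, filter, dish from where it was at the start of the episode above 0.02 m).
It also fails if it takes over 69 s, if anything falls off the work surface, if the arm or the gripper's body presses on something with over 40 N, if the wrist force passes 120 N, or if a joint passes its speed limit or range.

## Working session

There is one attempt and no reset: what is moved stays moved. The work goes in short steps, Python scripts to look and compute and a shell command to move; the robot and the scene stay as the last step left them, time stands still between calls to the robot, and variables do not carry over. Pictures are saved under pics/ and viewed, and the job is handed in when it is done.

```bash
mkdir -p pics; ls; python3 - <<'E'
from rig import env
import cv2,numpy as np
for n in("top","side"):
    im,d=env.get_image(n); cv2.imwrite(f"pics/{n}0.png",im[:,:,::-1]); np.save(f"{n}_d.npy",d); np.save(f"{n}_i.npy",im)
    m=env.camera_model(n); print(n,m)
s=env.observe(); print(s['time_s'],s['position'],s['tool_rot'],s['grip_width'],env.grasp_offset)
E
```

```text
pics
top {'camera_matrix': array([[433.35307525,   0.        , 255.99084584],
       [  0.        , 433.35307525, 188.32370516],
       [  0.        ,   0.        ,   1.        ]]), 'dist_coeffs': array([-0.00938233,  0.        ,  0.        ,  0.        ,  0.        ]), 'R': array([[-0.01595719, -0.99954232,  0.02570044],
       [-0.99078666,  0.01234967, -0.13486763],
       [ 0.13448851, -0.02761576, -0.99053027]]), 't': array([0.04567771, 0.53055045, 1.33515851])}
side {'camera_matrix': array([[389.40192722,   0.        , 253.81085934],
       [  0.        , 389.40192722, 193.84754697],
       [  0.        ,   0.        ,   1.        ]]), 'dist_coeffs': array([-0.10171811,  0.        ,  0.        ,  0.        ,  0.        ]), 'R': array([[ 0.74678621, -0.66503772, -0.00593187],
       [-0.45975432, -0.50978285, -0.7271502 ],
       [ 0.48055835,  0.54575294, -0.68645277]]), 't': array([-0.33180095,  0.33095182,  0.83501541])}
0.1 [0.1623112  0.52522483 0.23078336] [[ 9.55383679e-01 -6.39650522e-04  2.95366918e-01]
 [-2.95367484e-01 -1.14449898e-03  9.55383033e-01]
 [-2.73064121e-04 -9.99999140e-01 -1.28236761e-03]] 0.0851494686877693 0.0187
```

View pics/top0.png

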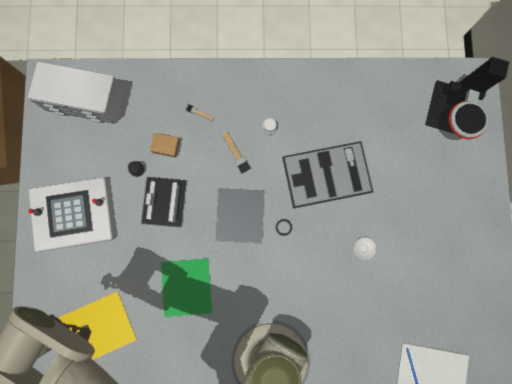

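View pics/side0.png

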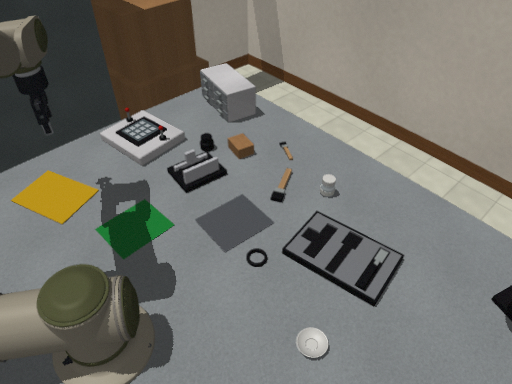

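The scene is clear. Two brush candidates are in the top view, at (237,152), the larger, and (200,112), the smaller. The grey mat is at (240,215) and the green decoy at (187,288). The tray is at (328,174) and the rack at (164,201). I'll take close crops next.

```bash
cat > h.py <<'E'
from rig import env
import cv2,numpy as np
M={n:env.camera_model(n) for n in("top","side")}
def ray(n,uv):
    m=M[n]; p=cv2.undistortPoints(np.array(uv,float).reshape(-1,1,2),m['camera_matrix'],m['dist_coeffs']).reshape(-1,2)
    d=np.c_[p,np.ones(len(p))]@m['R']; c=-m['R'].T@m['t']; return c,d
def onz(n,uv,z):
    c,d=ray(n,uv); return (c+d*((z-c[2])/d[:,2])[:,None])[:,:2]
def proj(n,X):
    m=M[n]; return cv2.projectPoints(np.array(X,float).reshape(-1,1,3),cv2.Rodrigues(m['R'])[0],m['t'],m['camera_matrix'],m['dist_coeffs'])[0].reshape(-1,2)
def cloud(n,d):
    v,u=np.mgrid[:384,:512]; uv=np.c_[u.ravel(),v.ravel()]; c,r=ray(n,uv); return (c+r*d.ravel()[:,None]).reshape(384,512,3)
def rect(mask):
    cs,_=cv2.findContours(mask.astype(np.uint8),cv2.RETR_EXTERNAL,cv2.CHAIN_APPROX_NONE); c=max(cs,key=cv2.contourArea); return c.reshape(-1,2)
E
python3 - <<'E'
import numpy as np,cv2
t=np.load('top_i.npy')[:,:,::-1]; s=np.load('side_i.npy')[:,:,::-1]
a=cv2.resize(t[95:250,120:380],None,fx=3,fy=3,interpolation=cv2.INTER_CUBIC)
cv2.imwrite('pics/topc.png',a)
b=cv2.resize(s[120:310,160:410],None,fx=3,fy=3,interpolation=cv2.INTER_CUBIC)
cv2.imwrite('pics/sidec.png',b)
E
```

```text
(no output)
```

View pics/topc.png

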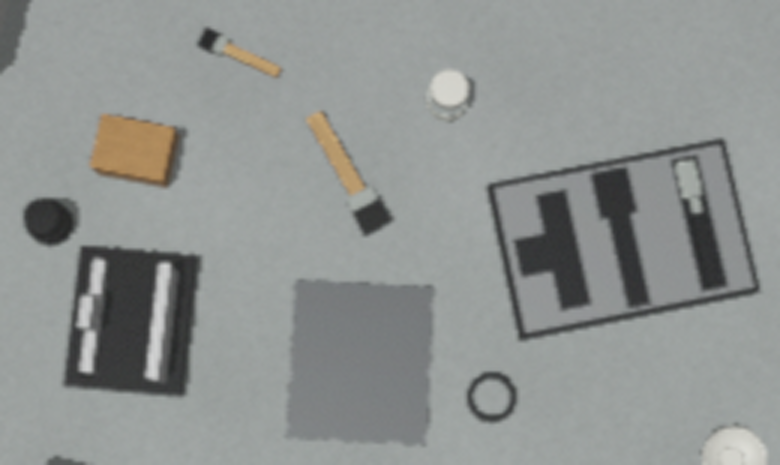

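View pics/sidec.png

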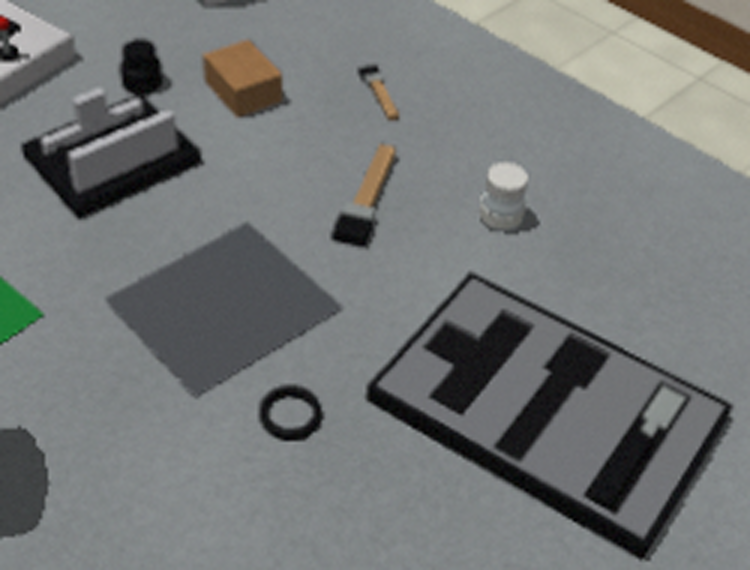

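The larger brush is confirmed at top (237,152). The bracket, with its tab, is in the rack's left slot at about (150,198), and the plate is at about (173,202). Now I'll measure.

```bash
python3 - <<'E'
from h import *
t=np.load('top_i.npy'); d=np.load('top_d.npy'); P=cloud('top',d)
g=t.mean(2); hsv=cv2.cvtColor(t,cv2.COLOR_RGB2HSV)
U,V=np.meshgrid(range(512),range(384))
def box(u0,u1,v0,v1): return (U>=u0)&(U<=u1)&(V>=v0)&(V<=v1)
def mar(n,uv,z):
    r=cv2.minAreaRect((onz(n,uv,z)*1000).astype(np.float32)); return np.round(r[0],1),np.round(r[1],1),round(r[2],1)
# rack
rk=box(136,192,172,232)
print('rack vals',np.percentile(g[rk],[5,50,95]))
m=rk&(g<75); c=rect(cv2.morphologyEx(m.astype(np.uint8),cv2.MORPH_CLOSE,np.ones((15,15))))
print('rack',mar('top',c,.018))
for nm,b in(('bracket',box(142,157,175,224)),('plate',box(165,182,175,226))):
    mm=b&(g>110)&cv2.erode(cv2.morphologyEx(m.astype(np.uint8),cv2.MORPH_CLOSE,np.ones((15,15))),np.ones((3,3))).astype(bool)
    print(nm,mm.sum(),'z pct',np.round(np.percentile(P[mm][:,2],[5,25,50,75,95]),4))
    for z0,z1,z in((.05,.08,.064),(.022,.045,.03)):
        q=mm&(P[...,2]>z0)&(P[...,2]<z1)
        if q.sum()>8: print('  ',z,q.sum(),P[q].mean(0).round(4),mar('top',np.c_[U[q],V[q]],z))
# mat
m=box(205,275,180,250)&(g<118)&(g>85); c=rect(m); print('mat',g[215,240],g[250,200],mar('top',c,.002))
# brush
b=box(218,256,125,176)
wood=b&(hsv[...,1]>80); black=b&(g<60)
for nm,q,z in(('wood',wood,.015),('bristle',black,.013)):
    print(nm,q.sum(),mar('top',rect(q),z),onz('top',[[U[q].mean(),V[q].mean()]],z)*1000, P[q].mean(0))
print('desk z',np.median(P[235:250,285:330,2]))
# tray
m=box(275,382,135,215)&(g<80)
out=cv2.morphologyEx(m.astype(np.uint8),cv2.MORPH_CLOSE,np.ones((25,25)))
print('tray',mar('top',rect(m),.02))
n,l,st,ce=cv2.connectedComponentsWithStats(m.astype(np.uint8))
for i in range(1,n):
    if st[i,4]>60:
        q=rect(l==i); print(i,st[i],mar('top',q,.017), onz('top',[ce[i]],.017)*1000)
E
```

```text
rack vals [ 53.6        137.33333333 182.73333333]
rack (array([495.8, 332.5]), array([126. , 146.7]), 84.5)
bracket 184 z pct [0.0158 0.0262 0.0311 0.0573 0.0674]
   0.064 46 [0.499  0.3694 0.0642] (array([499.7, 369.3]), array([12.5, 34. ]), 85.3)
   0.03 102 [0.499  0.3703 0.0303] (array([501.2, 375. ]), array([ 22.4, 118. ]), 84.1)
plate 200 z pct [0.0168 0.0581 0.0616 0.0633 0.0668]
   0.064 157 [0.4881 0.2952 0.0623] (array([488.5, 295. ]), array([ 12.4, 118.1]), 84.4)
mat 125.0 159.66666666666666 (array([529.9,  16.2]), array([3.2, 0. ]), -90.7)
wood 145 (array([675.5, 115. ]), array([93.7, 16.6]), 28.7) [[675.42268509 115.04150352]] [0.67329449 0.11467656 0.02352062]
bristle 59 (array([604.6,  76.1]), array([22. , 27.6]), 26.3) [[604.82413644  76.16323679]] [0.60482701 0.07615958 0.01303313]
desk z 0.00013529740523976486
tray (array([ 562.8, -111.6]), array([123.5,  62.9]), 10.6)
10 [318 151  18  46 372] (array([ 579.1, -195.3]), array([148.2,  37.4]), 11.7) [[ 587.99962834 -193.0338973 ]]
15 [283 157  90  51 162] (array([ 576.5, -193.7]), array([166.7, 262.3]), 10.5) [[ 520.33853396 -151.4469782 ]]
18 [292 159  24  39 468] (array([ 563.3, -112. ]), array([123.8,  63. ]), 10.6) [[ 564.48228032 -120.53996752]]
19 [348 160  14  31 211] (array([ 571.9, -281.2]), array([99.1, 25.8]), 10.8) [[ 566.97974086 -282.31790326]]
```

```bash
python3 - <<'E'
from h import *
U,V=np.meshgrid(range(512),range(384))
def box(u0,u1,v0,v1): return (U>=u0)&(U<=u1)&(V>=v0)&(V<=v1)
def mar(n,uv,z):
    r=cv2.minAreaRect((onz(n,uv,z)*1000).astype(np.float32)); return np.round(r[0],1),np.round(r[1],1),round(r[2],1)
t=np.load('top_i.npy');g=t.mean(2)
print('mat top',mar('top',rect(box(205,275,180,250)&(g<142)),.002))
m=box(275,382,135,215)
n,l,st,ce=cv2.connectedComponentsWithStats((m&(g<80)).astype(np.uint8))
for i in (10,18,15): print(mar('top',rect(l==i),.02))
t=np.load('side_i.npy');g=t.mean(2);hsv=cv2.cvtColor(t,cv2.COLOR_RGB2HSV)
print('mat side',mar('side',rect(box(190,275,190,255)&(g<100)&(hsv[...,1]<60)),.002),g[222,235],g[260,200])
m=box(280,405,205,300)&(g<60)
n,l,st,ce=cv2.connectedComponentsWithStats(m.astype(np.uint8))
for i in range(1,n):
    if st[i,4]>60: print('side',st[i],mar('side',rect(l==i),.02))
b=box(265,300,160,205)
q=b&(hsv[...,1]>80)&(g>70); print('wood side',q.sum(),mar('side',rect(q),.015),onz('side',[[U[q].mean(),V[q].mean()]],.01)*1000)
q=b&(g<50); print('br side',q.sum(),onz('side',[[U[q].mean(),V[q].mean()]],.008)*1000)
E
```

```text
mat top (array([449.1,  89.3]), array([152. , 172.3]), 86.4)
(array([ 578.6, -194.7]), array([147.9,  37.3]), 11.7)
(array([ 562.8, -111.6]), array([123.5,  62.9]), 10.6)
(array([ 576. , -193.1]), array([166.3, 261.8]), 10.5)
mat side (array([449.7,  90.8]), array([150.6, 171.3]), 86.4) 80.0 129.66666666666666
side [282 211 122  90 981] (array([ 573.3, -196.7]), array([184.9, 267. ]), 10.7)
side [302 224  35  34 583] (array([ 562.8, -111.6]), array([124. ,  65.9]), 10.6)
side [325 232  38  41 508] (array([ 579.4, -194.5]), array([149.1,  39.6]), 11.4)
side [355 252  35  39 379] (array([ 593.8, -276.3]), array([144. ,  28.4]), 10.6)
wood side 120 (array([677. , 115.5]), array([96.4, 19. ]), 28.7) [[679.29898708 118.22066748]]
br side 102 [[605.63871374  76.28211107]]
```

```bash
python3 -m pendant '[[[0.94,-0.43,-0.2],0.2,0.5],[[0.94,-0.43,-0.2],0.2,0.5],[[0.94,-0.43,-0.2],0.2,0.5],[[0.94,-0.43,-0.2],0.2,0.5],[[0.94,-0.43,-0.2],0.2,0.5],[[0.94,-0.43,-0.2],0.2,0.5],[[0.94,-0.43,-0.2],0.2,0.5],[[0.94,-0.43,-0.2],0.2,0.5],[[0.94,-0.43,-0.2],0.2,0.5],[[0.94,-0.43,-0.2],0.2,0.5],[[0.94,-0.43,-0.2],0.2,0.5],[[0.94,-0.43,-0.2],0.2,0.5]]' 50; python3 -m pendant '[[[0,0,0],0,0.45],[[0,0,0],0,0.45]]'
```

```text
time_s: 1.1
position: [0.502, 0.3697, 0.1586]
tool_rot: [[0.996, -0.001, 0.089], [-0.089, -0.0, 0.996], [-0.001, -1.0, -0.0]]
ft_force: [0.1, 1.5, 0.1]
grip_width: 0.043
time_s: 1.27
position: [0.5016, 0.3697, 0.1582]
tool_rot: [[0.996, -0.002, 0.093], [-0.093, -0.001, 0.996], [-0.002, -1.0, -0.001]]
ft_force: [-0.3, 1.3, 0.5]
grip_width: 0.0381
```

```bash
python3 -m pendant '[[[-0.08,0,-0.8],0,0.45],[[0,0,-0.8],0,0.45],[[0,0,-0.8],0,0.45],[[0,0,-0.8],0,0.45],[[0,0,-0.5],0,0.45],[[0,0,-0.37],0,0.45],[[0,0,0],0,0.45],[[0,0,0],0,0]]' 50; python3 -m pendant '[[[0,0,0],0,0],[[0,0,0],0,0],[[0,0,0],0,0],[[0,0,0],0,0],[[0,0,0],0,0]]' 50
```

```text
time_s: 1.93
position: [0.4981, 0.3711, 0.0376]
tool_rot: [[0.996, -0.0, 0.09], [-0.09, 0.0, 0.996], [-0.0, -1.0, 0.0]]
ft_force: [0.3, -0.3, -0.2]
grip_width: 0.0276
time_s: 2.35
position: [0.4989, 0.3711, 0.0387]
tool_rot: [[0.996, 0.002, 0.09], [-0.09, 0.001, 0.996], [0.002, -1.0, 0.002]]
ft_force: [-1.9, -0.5, 6.6]
grip_width: 0.0112
```

```bash
python3 -m pendant '[[[0,0,0.3],0,0],[[0,0,0.7],0,0],[[0,0,1],0,0],[[0,0,1],0,0],[[0,0,0.6],0,0],[[0,0,0],0,0]]' 50; python3 -m pendant '[[[-0.06,-0.5,0],0.1,0],[[-0.13,-0.9,0],0.28,0],[[-0.13,-0.9,0],0.28,0],[[-0.13,-0.9,0],0.28,0],[[-0.13,-0.9,0],0.28,0],[[-0.13,-0.9,0],0.28,0],[[-0.13,-0.9,0],0.28,0],[[-0.13,-0.9,0],0.28,0],[[-0.13,-0.9,0],0.28,0],[[-0.13,-0.9,0],0.28,0],[[-0.13,-0.9,0],0.28,0],[[-0.13,-0.9,0],0.28,0]]'; python3 -m pendant '[[[0,-0.05,0],0,0],[[0,0,0],0,0],[[0,0,0],0,0]]'
python3 - <<'E'
from h import *
im,d=env.get_image('side'); a=im[100:320,120:400,::-1]
cv2.imwrite('pics/s1.png',cv2.resize(a,None,fx=2.7,fy=2.7,interpolation=cv2.INTER_CUBIC))
E
```

```text
time_s: 2.85
position: [0.4998, 0.3713, 0.1501]
tool_rot: [[0.996, 0.007, 0.09], [-0.09, 0.003, 0.996], [0.007, -1.0, 0.004]]
ft_force: [0.6, -0.5, -1.3]
grip_width: 0.0114
time_s: 3.85
position: [0.4527, 0.0575, 0.1444]
tool_rot: [[0.982, -0.002, -0.187], [0.187, 0.0, 0.982], [-0.002, -1.0, 0.0]]
ft_force: [1.6, -1.4, -2.2]
grip_width: 0.011
time_s: 4.1
position: [0.4534, 0.0575, 0.1448]
tool_rot: [[0.983, -0.001, -0.185], [0.185, 0.0, 0.983], [-0.001, -1.0, 0.001]]
ft_force: [-0.3, 0.1, -1.6]
grip_width: 0.0112
```

View pics/s1.png

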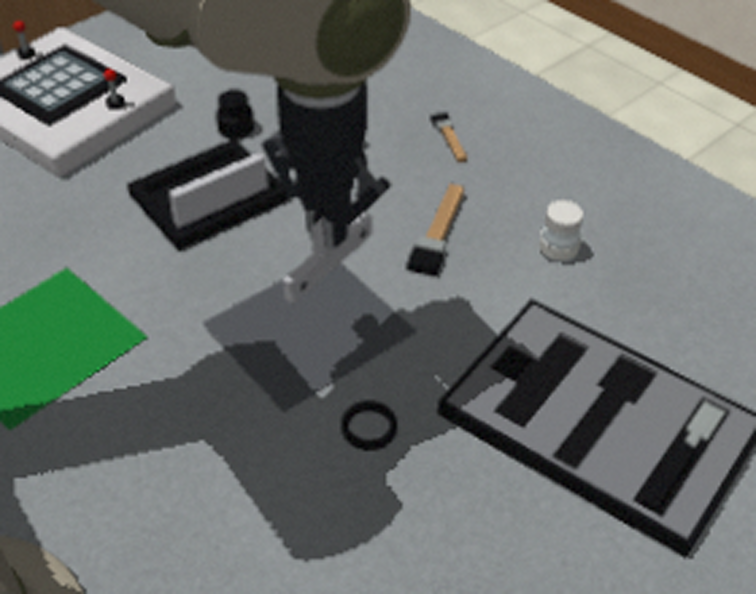

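```bash
python3 -m pendant '[[[0,0,-0.8],0,0],[[0,0,-0.8],0,0],[[0,0,-0.8],0,0],[[0,0,-0.6],0,0],[[0,0,-0.4],0,0],[[0,0,-0.13],0,0],[[0,0,0],0,0],[[0,0,0],0,0]]' 50; python3 -m pendant '[[[0,0,-0.04],0,0],[[0,0,-0.04],0,0],[[0,0,0],0,0]]'
```

```text
time_s: 4.82
position: [0.454, 0.0577, 0.0397]
tool_rot: [[0.982, 0.0, -0.187], [0.187, -0.0, 0.982], [0.0, -1.0, -0.0]]
ft_force: [0.2, -0.3, -1.4]
grip_width: 0.0108
time_s: 5.07
position: [0.4539, 0.0572, 0.0373]
tool_rot: [[0.983, 0.001, -0.186], [0.186, -0.0, 0.983], [0.001, -1.0, -0.0]]
ft_force: [0.2, 0.6, -1.3]
grip_width: 0.0113
```

```bash
python3 -m pendant '[[[0,0,-0.03],0,0],[[0,0,0],0,0]]' ; python3 -m pendant '[[[0,0,0],0,0.2],[[0,0,0],0,0.3],[[0,0,0],0,0.4],[[0,0,0],0,0.4],[[0,0,0.3],0,0.4],[[0,0,0.6],0,0.4],[[0,0,1],0,0.4],[[0,0,0],0,0.4]]' 
python3 - <<'E'
from h import *
im,d=env.get_image('side'); a=im[140:280,160:340,::-1]
cv2.imwrite('pics/s2.png',cv2.resize(a,None,fx=4,fy=4,interpolation=cv2.INTER_CUBIC))
E
```

```text
time_s: 5.23
position: [0.4539, 0.0571, 0.0367]
tool_rot: [[0.983, 0.001, -0.186], [0.186, -0.0, 0.983], [0.001, -1.0, -0.0]]
ft_force: [-1.7, -1.0, 5.4]
grip_width: 0.0112
time_s: 5.9
position: [0.4557, 0.057, 0.0968]
tool_rot: [[0.982, 0.007, -0.186], [0.186, -0.001, 0.983], [0.007, -1.0, -0.002]]
ft_force: [1.4, 0.1, 0.8]
grip_width: 0.0341
```

View pics/s2.png

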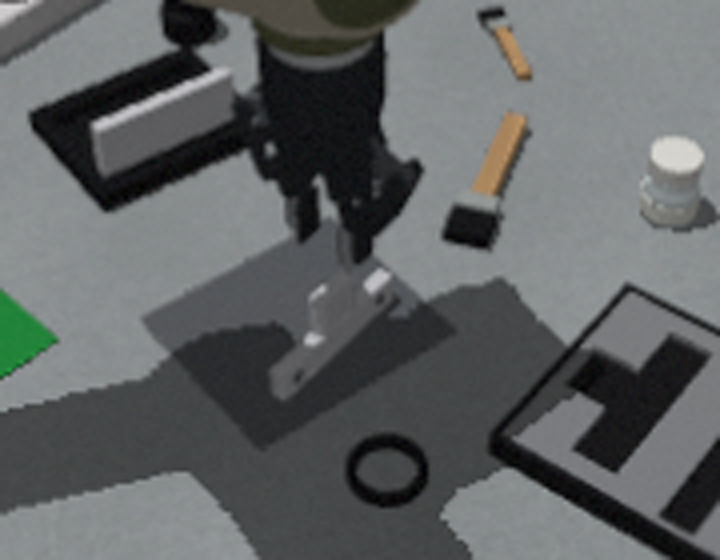

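```bash
python3 -m pendant '[[[0.2,-0.85,0],0,0],[[0,-0.25,0],0,0],[[0,0,0],0,0],[[0,0,-0.4],0,0],[[0,0,-0.6],0,0],[[0,0,-0.5],0,0],[[0,0,0],0,0]]' 30; python3 -m pendant '[[[-0.03,0.15,0],0,0],[[-0.03,0.15,0],0,0],[[-0.03,0.15,0],0,0],[[-0.02,0.1,0],0,0],[[-0.02,0.1,0],0,0]]'
```

```text
time_s: 6.53
position: [0.4578, 0.025, 0.0455]
tool_rot: [[0.983, -0.006, -0.186], [0.186, 0.001, 0.983], [-0.005, -1.0, 0.002]]
ft_force: [-0.7, 0.1, -0.2]
grip_width: 0.0001
time_s: 6.95
position: [0.4559, 0.0442, 0.0486]
tool_rot: [[0.982, 0.001, -0.187], [0.187, -0.0, 0.982], [0.001, -1.0, -0.0]]
ft_force: [0.7, 0.0, 0.3]
grip_width: -0.0001
```

```bash
python3 -m pendant '[[[-0.02,0.12,0],0,0],[[-0.02,0.12,0],0,0],[[-0.02,0.12,0],0,0],[[0,0,0],0,0],[[0,0,0],0,0],[[0,0,0],0,0]]' 
python3 - <<'E'
from h import *
im,d=env.get_image('side'); a=im[140:280,160:340,::-1]
cv2.imwrite('pics/s3.png',cv2.resize(a,None,fx=4,fy=4,interpolation=cv2.INTER_CUBIC))
E
```

```text
time_s: 7.45
position: [0.4541, 0.0544, 0.048]
tool_rot: [[0.983, 0.0, -0.186], [0.186, -0.0, 0.983], [0.0, -1.0, -0.0]]
ft_force: [-0.2, -0.1, -0.1]
grip_width: -0.0003
```

View pics/s3.png

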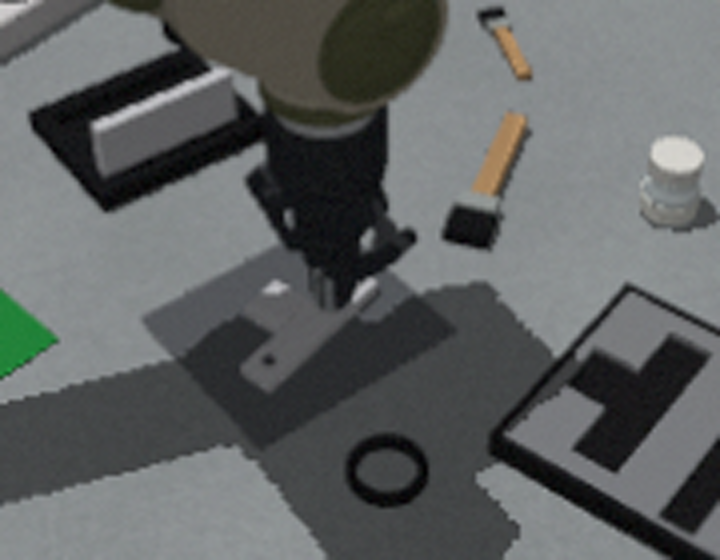

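```bash
python3 -m pendant '[[[0,-0.1,0.5],0,0.1],[[0.3,0,1],0,0.3],[[1,0,0.8],0,0.4],[[1,0.2,0.2],0.5,0.5],[[1,0.3,0],0.5,0.5],[[1,0.3,0],0.5,0.5],[[1,0.3,0],0.5,0.5],[[0,0,0],0,0.5],[[0,0,0],0,0.5]]' 
python3 - <<'E'
from h import *
print(env.observe()['q'])
im,d=env.get_image('side'); cv2.imwrite('pics/s4.png',im[:,:,::-1]);np.save('s4.npy',im)
im,d=env.get_image('top'); cv2.imwrite('pics/t4.png',im[:,:,::-1]);np.save('t4.npy',im)
E
```

```text
time_s: 8.25
position: [0.6135, 0.0845, 0.1221]
tool_rot: [[0.935, -0.001, -0.354], [0.354, -0.0, 0.935], [-0.001, -1.0, 0.0]]
ft_force: [-0.1, 0.3, -0.9]
grip_width: 0.0429
[-3.08932449e+00  3.39245325e+01  7.21586875e+01 -3.43791839e-03
  7.39691749e+01 -1.13818198e+02]
```

View pics/t4.png

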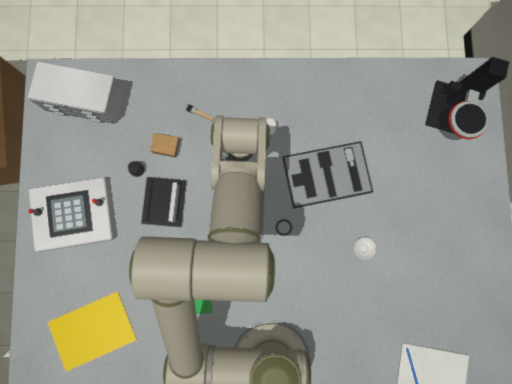

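View pics/s4.png

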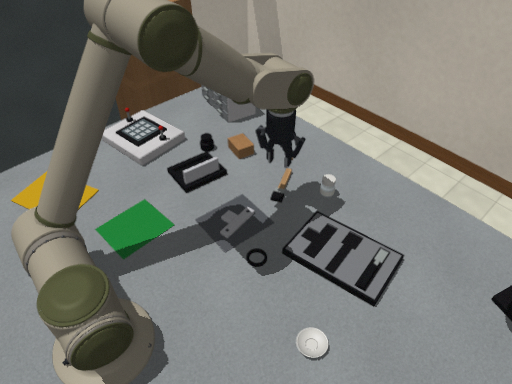

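```bash
python3 -m pendant '[[[0.6,0.27,-0.5],0.8,0.5],[[0.6,0.27,-1],0.8,0.5],[[0,0,-1],0,0.5],[[0,0,-0.6],0,0.5],[[0,0,-0.4],0,0.5],[[0,0,0],0,0.5],[[0,0,0],0,0.5]]' 40
python3 - <<'E'
from h import *
im,d=env.get_image('side'); a=im[130:230,220:350,::-1]
cv2.imwrite('pics/s5.png',cv2.resize(a,None,fx=5,fy=5,interpolation=cv2.INTER_CUBIC))
s=env.observe();print(s['position'])
E
```

```text
time_s: 8.93
position: [0.6489, 0.1003, 0.0188]
tool_rot: [[0.877, 0.0, -0.48], [0.48, -0.0, 0.877], [0.0, -1.0, -0.0]]
ft_force: [-0.5, 1.1, 0.7]
grip_width: 0.0428
[0.64944325 0.10041497 0.01961181]
```

View pics/s5.png

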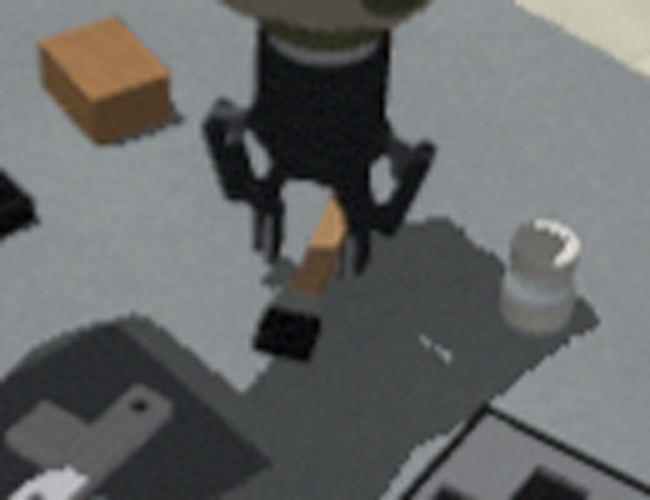

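```bash
python3 -m pendant '[[[0,0,-0.2],0,0.5],[[0,0,-0.18],0,0.5],[[0,0,0],0,0.4],[[0,0,0],0,0],[[0,0,0],0,0],[[0,0,0],0,0],[[0,0,0],0,0],[[0,0,0],0,0]]' 40
```

```text
time_s: 9.65
position: [0.6492, 0.1006, 0.0069]
tool_rot: [[0.877, 0.001, -0.481], [0.481, -0.0, 0.877], [0.0, -1.0, -0.0]]
ft_force: [-0.6, 0.0, 2.4]
grip_width: 0.0166
```

```bash
python3 -m pendant '[[[0,0,0.3],0,0],[[0,0,0.6],0,0],[[0,0,0.8],0,0],[[0,0,0.8],0,0],[[0,0,0.8],-0.3,0],[[0,0,0],-0.7,0],[[0,0,0],-1,0],[[0,0,0],-1,0],[[0,0,0],-1,0],[[0,0,0],-1,0],[[0,0,0],-1,0],[[0,0,0],-1,0]]'; python3 -m pendant '[[[-0.1,-0.4,0],-1,0],[[-0.2,-0.9,0],-1,0],[[-0.2,-0.9,0],-1,0],[[-0.2,-0.9,0],-1,0],[[-0.2,-0.9,0],-1,0],[[-0.2,-0.9,0],-1,0],[[-0.2,-0.9,0],-1,0],[[-0.2,-0.9,0],-1,0],[[-0.2,-0.9,0],-1,0],[[-0.2,-0.9,0],-1,0],[[-0.2,-0.9,0],-1,0],[[0,-0.4,0],-1,0]]'; python3 -m pendant '[[[0,0,0],-1,0],[[0,0,0],-1,0],[[0,0,0],-1,0],[[0,0,0],-1,0],[[0,0,0],-1,0],[[0,0,0],-1,0],[[0,0,0],-1,0],[[0,0,0],-1,0],[[0,0,0],-1,0],[[0,0,0],-1,0],[[0,0,0],-1,0],[[0,0,0],0,0]]'
```

```text
time_s: 10.65
position: [0.6489, 0.1006, 0.1062]
tool_rot: [[0.994, 0.0, 0.114], [-0.114, 0.0, 0.994], [0.0, -1.0, 0.0]]
ft_force: [0.3, -0.4, -0.0]
grip_width: 0.0167
time_s: 11.65
position: [0.585, -0.1965, 0.1063]
tool_rot: [[0.396, 0.0, 0.918], [-0.918, -0.001, 0.396], [0.001, -1.0, -0.0]]
ft_force: [-0.1, -0.5, -0.2]
grip_width: 0.0164
time_s: 12.65
position: [0.586, -0.1933, 0.1062]
tool_rot: [[-0.522, 0.0, 0.853], [-0.853, -0.0, -0.522], [0.0, -1.0, 0.0]]
ft_force: [0.1, 0.2, -0.3]
grip_width: 0.0163
```

```bash
python3 -m pendant '[[[0,0,0],-1,0],[[0,0,0],-1,0],[[0,0,0],-1,0],[[0,0,0],-1,0],[[0,0,-0.5],-1,0],[[0,0,-0.5],-1,0],[[0,0,-0.5],-1,0],[[0,0,0],-1,0],[[0,0,0],-1,0],[[0,0,0],-0.58,0],[[0,0,0],0,0],[[0,0,0],0,0]]'
python3 - <<'E'
from h import *
s=env.observe();print(s['position'],np.degrees(np.arctan2(s['tool_rot'][1][2],s['tool_rot'][0][2])))
im,d=env.get_image('side');np.save('s6.npy',im); a=im[180:310,260:420,::-1]
cv2.imwrite('pics/s6.png',cv2.resize(a,None,fx=4.5,fy=4.5,interpolation=cv2.INTER_CUBIC))
E
```

```text
time_s: 13.65
position: [0.5861, -0.1934, 0.0609]
tool_rot: [[-0.982, 0.0, 0.191], [-0.191, -0.0, -0.982], [-0.0, -1.0, 0.0]]
ft_force: [-0.4, -0.3, -0.4]
grip_width: 0.0168
[ 0.58605057 -0.19338453  0.06092114] -78.97780256630897
```

View pics/s6.png

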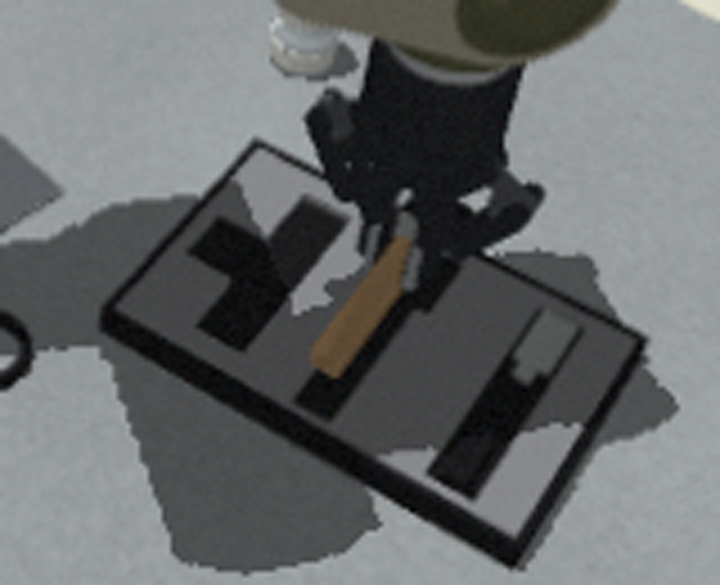

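```bash
python3 - <<'E'
from h import *
im=np.load('s6.npy');hsv=cv2.cvtColor(im,cv2.COLOR_RGB2HSV)
q=(hsv[...,1]>95)&(im.mean(2)>50); q[:225]=0;q[275:]=0;q[:,:320]=0;q[:,370:]=0
c=rect(q); r=cv2.minAreaRect((onz('side',c,.069)*1000).astype(np.float32)); print(q.sum(),r)
print(proj('side',[[.5075,-.208,.069],[.5075,-.208,.054]]))
E
```

```text
251 ((551.14208984375, -201.6509552001953), (107.96928405761719, 20.1214542388916), 11.490925788879395)
[[331.78297866 258.49926581]
 [330.93504637 262.30763971]]
```

```bash
python3 -m pendant '[[[0,0.02,-0.4],-0.08,0],[[0,0,-0.4],0,0],[[0,0,-0.3],0,0],[[0,0,-0.1],0,0],[[0,0,-0.06],0,0],[[0,0,-0.05],0,0],[[0,0,0],0,0]]'
```

```text
time_s: 14.28
position: [0.5862, -0.1928, 0.0215]
tool_rot: [[-0.983, 0.0, 0.181], [-0.181, -0.0, -0.983], [-0.0, -1.0, 0.0]]
ft_force: [-0.1, -0.2, 0.1]
grip_width: 0.0162
```

```bash
python3 -m pendant '[[[0,0,0],0,0.25],[[0,0,0],0,0.35],[[0,0,0],0,0.4],[[0,0,0],0,0.4],[[0,0,0.5],0,0.4],[[0,0,1],0,0.4],[[0,0,1],0,0.4],[[0.3,0.5,1],0,0.6],[[0,0,0],0,1]]'
```

```text
time_s: 15.03
position: [0.598, -0.1772, 0.1327]
tool_rot: [[-0.983, 0.01, 0.182], [-0.182, -0.004, -0.983], [-0.009, -1.0, 0.006]]
ft_force: [1.2, -0.1, -0.0]
grip_width: 0.0569
```

```bash
python3 - <<'E'
from h import *
im=np.load('s4.npy');cv2.imwrite('pics/s4c.png',cv2.resize(im[190:260,190:280,::-1],None,fx=8,fy=8,interpolation=cv2.INTER_CUBIC))
print(env.observe()['q'])
im,d=env.get_image('side');np.save('s7.npy',im)
cv2.imwrite('pics/s7c.png',cv2.resize(im[180:310,180:420,::-1],None,fx=3.3,fy=3.3,interpolation=cv2.INTER_CUBIC))
E
```

```text
[-2.73813882e+01  3.34568355e+01  7.11198201e+01  4.69452844e-02
  7.47995940e+01  5.21099470e+01]
```

View pics/s4c.png

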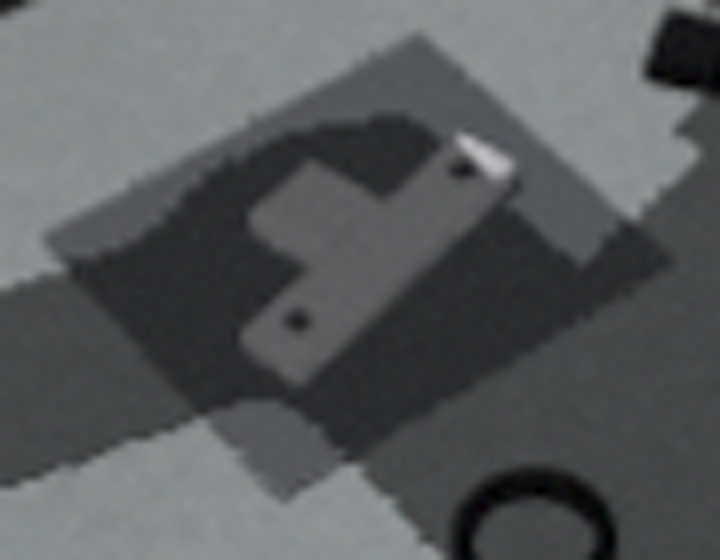

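View pics/s7c.png

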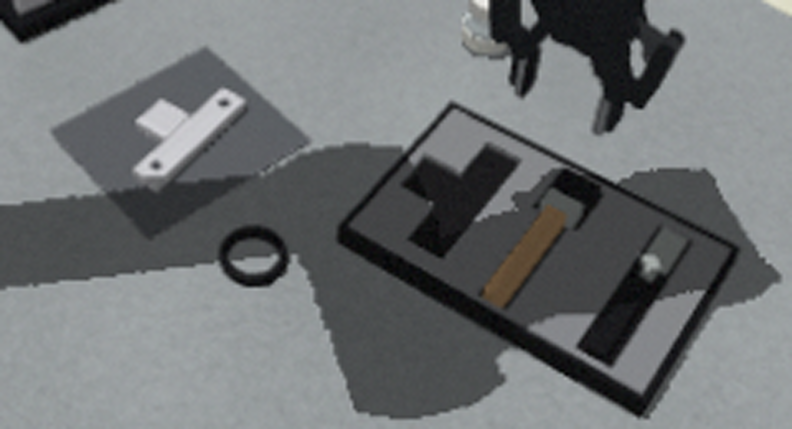

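```bash
python3 - <<'E'
from h import *
im=np.load('s7.npy');hsv=cv2.cvtColor(im,cv2.COLOR_RGB2HSV);g=im.mean(2)
q=np.zeros(g.shape,bool);q[200:240,215:262]=(g>128)[200:240,215:262]
# keep only inside the mat
n,l,st,ce=cv2.connectedComponentsWithStats(q.astype(np.uint8)); 
for i in range(1,n): print(st[i])
i=1+np.argmax([s[4] if (s[0]>216 and s[1]>201) else 0 for s in st[1:]])
c=rect(l==i); w=onz('side',c,.014)*1000; r=cv2.minAreaRect(w.astype(np.float32)); print('bracket',r)
hu=cv2.cvtColor(im,cv2.COLOR_RGB2LAB)[...,0]
q=np.zeros(g.shape,bool);q[235:280,320:360]=((hsv[...,1]>95)&(g>50))[235:280,320:360]
c=rect(q);print('handle',cv2.minAreaRect((onz('side',c,.029)*1000).astype(np.float32)))
ax=np.array([np.cos(np.radians(10.6)),np.sin(np.radians(10.6))]); bs=np.array([586.2,-192.7])
print('expected handle centre',bs-30*ax)
E
```

```text
[215 200  15   8  70]
[250 200  12  11  72]
[220 207  34  27 414]
[259 232   1   1   1]
bracket ((448.2997741699219, 94.31703186035156), (122.35846710205078, 61.23704528808594), 10.790614128112793)
handle ((551.9605712890625, -200.7518310546875), (105.6009521484375, 19.9907169342041), 10.547481536865234)
expected handle centre [ 556.71193953 -198.21854052]
```

```bash
python3 - <<'E'
from h import *
im=np.load('s7.npy');cv2.imwrite('pics/s7t.png',cv2.resize(im[180:235,320:400,::-1],None,fx=9,fy=9,interpolation=cv2.INTER_CUBIC))
s=env.observe();p=np.array(s['position']);print(p,s['grip_width'])
j=np.array(s['tool_rot'])[:,2]
for b in(0,.005,.01):
  for w in(-.0285-.004,.0285+.004): print(b,w,(proj('side',[p+[0,0,b]+w*j])[0]-[320,180])*9)
E
```

```text
[ 0.59664968 -0.17740208  0.12965523] 0.06432475363996737
0 -0.0325 [157.47409645 268.89532287]
0 0.0325 [372.44978854 374.61044637]
0.005 -0.0325 [160.09159823 256.03118253]
0.005 0.0325 [375.95344155 361.77810008]
0.01 -0.0325 [162.72589975 243.07321345]
0.01 0.0325 [379.48039955 348.84885768]
```

View pics/s7t.png

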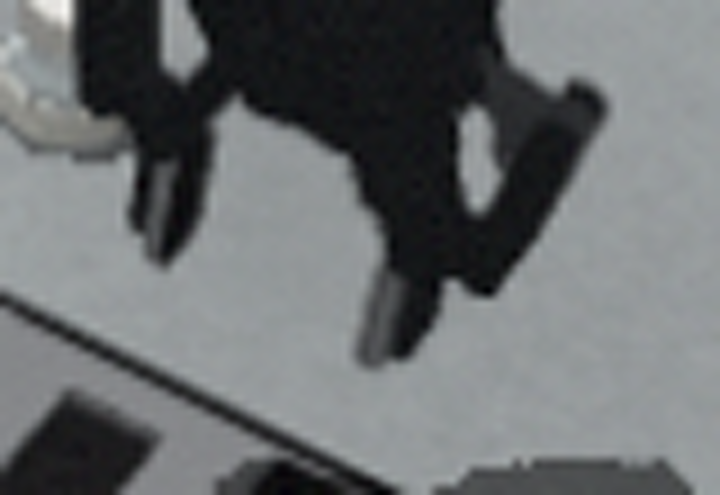

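```bash
python3 -m pendant '[[[-0.25,0.45,0],0,1],[[-0.5,0.91,0],0,1],[[-0.5,0.91,0],0,1],[[-0.5,0.91,0],0,1],[[-0.5,0.91,0],0,1],[[-0.5,0.91,0],0,1],[[-0.5,0.91,0],0,1],[[-0.5,0.91,0],0,1],[[-0.5,0.91,0],0,1],[[-0.5,0.91,0],0,1],[[-0.25,0.4,0],0,1],[[0,0,0],0,1]]' 40;  python3 -m pendant '[[[0,0,-0.7],0,1],[[0,0,-0.9],0,1],[[0,0,-0.7],0,1],[[0,0,0],0,1],[[0,0,0],0,1]]' 40
python3 - <<'E'
from h import *
s=env.observe();print(s['position'],np.degrees(np.arctan2(s['tool_rot'][1][2],s['tool_rot'][0][2])))
im,d=env.get_image('top');np.save('t8.npy',im); a=im[120:230,270:390,::-1]
cv2.imwrite('pics/t8.png',cv2.resize(a,None,fx=5,fy=5,interpolation=cv2.INTER_CUBIC))
im,d=env.get_image('side');np.save('s8.npy',im); a=im[160:270,180:300,::-1]
cv2.imwrite('pics/s8.png',cv2.resize(a,None,fx=5,fy=5,interpolation=cv2.INTER_CUBIC))
E
```

```text
time_s: 16.08
position: [0.4427, 0.0954, 0.1256]
tool_rot: [[-0.983, -0.003, 0.184], [-0.184, 0.0, -0.983], [0.003, -1.0, -0.001]]
ft_force: [-0.2, 0.1, 0.2]
grip_width: 0.0855
time_s: 16.5
position: [0.4449, 0.0928, 0.0567]
tool_rot: [[-0.984, -0.003, 0.18], [-0.18, 0.0, -0.984], [0.003, -1.0, -0.0]]
ft_force: [-0.2, 0.7, -0.2]
grip_width: 0.0855
[0.44486561 0.09279722 0.05671644] -79.61738333094706
```

View pics/t8.png

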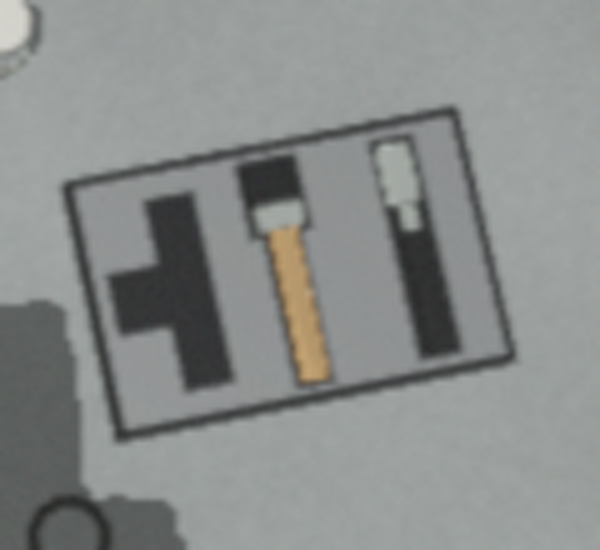

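View pics/s8.png

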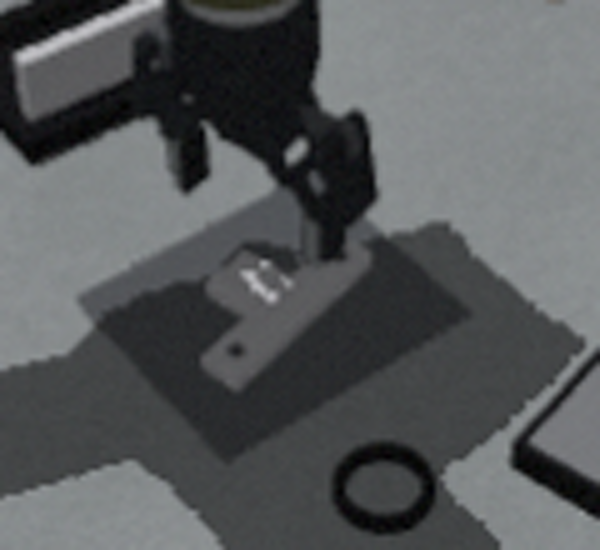

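```bash
python3 -m pendant '[[[0.13,0.06,0],0.08,1],[[0,0,-0.5],0,1],[[0,0,-0.5],0,1],[[0,0,-0.3],0,1],[[0,0,-0.2],0,1],[[0,0,0],0,1],[[0,0,0],0,1]]' 40
python3 - <<'E'
from h import *
s=env.observe();print(s['position'],s['ft_force'],np.degrees(np.arctan2(s['tool_rot'][1][2],s['tool_rot'][0][2])))
im=np.load('t8.npy').astype(np.uint8);hsv=cv2.cvtColor(im,cv2.COLOR_RGB2HSV)
q=np.zeros(im.shape[:2],bool);q[160:200,315:345]=(hsv[...,1]>75)[160:200,315:345]
print('handle',cv2.minAreaRect((onz('top',rect(q),.029)*1000).astype(np.float32)),'exp 556.7 -198.2')
E
```

```text
time_s: 17.18
position: [0.4494, 0.0952, 0.0129]
tool_rot: [[-0.982, 0.001, 0.188], [-0.188, -0.0, -0.982], [-0.001, -1.0, 0.0]]
ft_force: [0.4, 0.8, 0.8]
grip_width: 0.0856
[0.44943915 0.0952494  0.01286121] [0.44114138 0.76639643 0.76079589] -79.16653231901942
handle ((554.3475952148438, -196.85528564453125), (98.50108337402344, 20.38532066345215), 10.232935905456543) exp 556.7 -198.2
```

```bash
python3 -m pendant '[[[0,0,-0.15],0,1],[[0,0,-0.1],0,1],[[0,0,-0.08],0,1],[[0,0,0],0,0.9],[[0,0,0],0,0.8],[[0,0,0],0,0.7],[[0,0,0],0,0.6],[[0,0,0],0,0.5],[[0,0,0],0,0.5],[[0,0,0],0,0.5]]' 40
```

```text
time_s: 18.02
position: [0.449, 0.0952, 0.0029]
tool_rot: [[-0.982, 0.001, 0.188], [-0.188, -0.0, -0.982], [-0.001, -1.0, 0.0]]
ft_force: [-1.3, -0.5, 6.9]
grip_width: 0.0589
```

```bash
python3 -m pendant '[[[0,0,0.2],0,0.4],[[0,0,0.4],0,0.4],[[0,0,0.8],0,0.4],[[0,0,0.8],0,0.4],[[0,0,0.3],0,0.4],[[0,0,0],0,0.4]]' 40
python3 - <<'E'
from h import *
s=env.observe();print(s['position'],s['grip_width'],np.degrees(np.arctan2(s['tool_rot'][1][2],s['tool_rot'][0][2])))
im,d=env.get_image('side');np.save('s9.npy',im); a=im[140:270,170:300,::-1]
cv2.imwrite('pics/s9.png',cv2.resize(a,None,fx=5,fy=4.5,interpolation=cv2.INTER_CUBIC))
E
```

```text
time_s: 18.52
position: [0.4498, 0.0953, 0.0796]
tool_rot: [[-0.982, 0.004, 0.188], [-0.188, -0.0, -0.982], [-0.004, -1.0, 0.001]]
ft_force: [0.2, 0.0, -1.6]
grip_width: 0.0588
[0.44984971 0.09530163 0.07959929] 0.058838137057584707 -79.16636314611344
```

View pics/s9.png

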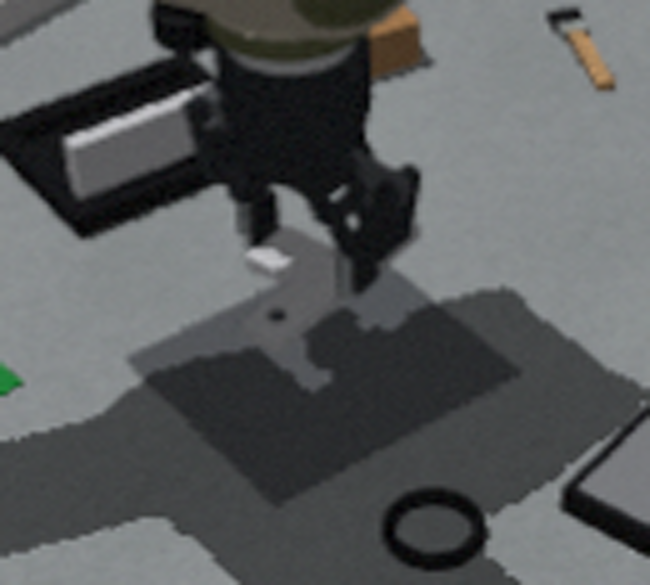

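```bash
python3 -m pendant '[[[0.23,-0.43,0],0,0.4],[[0.47,-0.86,0],0,0.4],[[0.47,-0.86,0],0,0.4],[[0.47,-0.86,0],-0.05,0.4],[[0.47,-0.86,0],0,0.4],[[0.47,-0.86,0],0,0.4],[[0.47,-0.86,0],0,0.4],[[0.47,-0.86,0],0,0.4],[[0.25,-0.44,0],0,0.4],[[0,0,0],0,0.4],[[0,0,0],0,0.4]]' 40
python3 - <<'E'
from h import *
s=env.observe();print(s['position'],s['grip_width'],np.degrees(np.arctan2(s['tool_rot'][1][2],s['tool_rot'][0][2])))
E
```

```text
time_s: 19.48
position: [0.5613, -0.1115, 0.0759]
tool_rot: [[-0.983, -0.003, 0.182], [-0.182, 0.001, -0.983], [0.002, -1.0, -0.002]]
ft_force: [0.4, 0.8, -1.7]
grip_width: 0.0587
[ 0.56132784 -0.11154186  0.07591956] 0.05870089605707939 -79.49274568464797
```

```bash
python3 -m pendant '[[[0.05,0,-0.4],0,0.4],[[0,0,-0.5],0,0.4],[[0,0,-0.35],0,0.4],[[0,0,0],0,0.4],[[0,0,0],0,0.4]]' 40
python3 - <<'E'
from h import *
s=env.observe();print(s['position'],s['grip_width'],np.degrees(np.arctan2(s['tool_rot'][1][2],s['tool_rot'][0][2])))
im,d=env.get_image('side');np.save('s10.npy',im); a=im[180:310,260:420,::-1]
cv2.imwrite('pics/s10.png',cv2.resize(a,None,fx=4.5,fy=4.5,interpolation=cv2.INTER_CUBIC))
E
```

```text
time_s: 19.9
position: [0.563, -0.1107, 0.0395]
tool_rot: [[-0.983, -0.002, 0.184], [-0.184, 0.001, -0.983], [0.002, -1.0, -0.001]]
ft_force: [0.0, -0.5, -1.3]
grip_width: 0.0584
[ 0.56296001 -0.11066459  0.03946562] 0.0584268337530346 -79.38869144284654
```

View pics/s10.png

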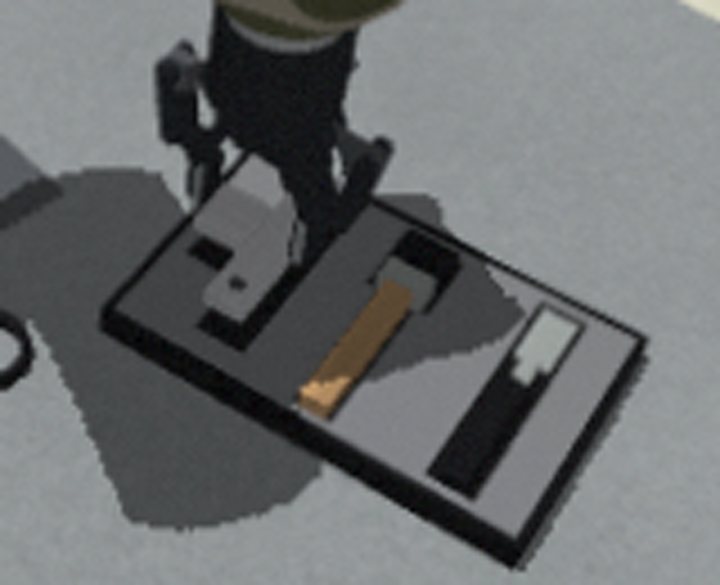

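```bash
python3 -m pendant '[[[0,-0.03,0],0,0.4],[[0,0,-0.3],0,0.4],[[0,0,-0.2],0,0.4],[[0,0,-0.08],0,0.4],[[0,0,-0.05],0,0.4],[[0,0,0],0,0.4]]' 40; python3 -m pendant '[[[0,0,-0.04],0,0.4],[[0,0,-0.04],0,0.4],[[0,0,0],0,0.4]]'
```

```text
time_s: 20.45
position: [0.5633, -0.1123, 0.0205]
tool_rot: [[-0.983, -0.001, 0.183], [-0.183, 0.0, -0.983], [0.001, -1.0, -0.001]]
ft_force: [0.3, -0.4, -1.1]
grip_width: 0.0583
time_s: 20.7
position: [0.5635, -0.1123, 0.0185]
tool_rot: [[-0.983, -0.0, 0.183], [-0.183, 0.0, -0.983], [0.0, -1.0, -0.0]]
ft_force: [-0.1, 0.9, -2.5]
grip_width: 0.0588
```

```bash
python3 -m pendant '[[[0,0,-0.04],0,0.4],[[0,0,-0.04],0,0.4],[[0,0,0],0,0.4]]'
```

```text
time_s: 20.95
position: [0.5634, -0.1123, 0.016]
tool_rot: [[-0.983, -0.0, 0.183], [-0.183, 0.0, -0.983], [0.0, -1.0, -0.0]]
ft_force: [-0.5, 0.1, -1.0]
grip_width: 0.0589
```

Bottom is about 1 mm above the compartment floor with no contact. Releasing now.

```bash
python3 -m pendant '[[[0,0,0],0,0.72],[[0,0,0],0,0.8],[[0,0,0],0,0.85],[[0,0,0],0,0.9],[[0,0,0.2],0,0.9],[[0,0,0.6],0,0.9],[[0,0,1],0,0.9],[[0,0,1],0,0.9],[[0,0,1],0,0.9]]'; python3 -m pendant '[[[-0.5,0.8,0.4],0,0.9],[[-0.5,0.9,0.2],0,0.9],[[-0.5,0.9,0],0,0.9],[[-0.5,0.9,0],0,0.9],[[-0.5,0.9,0],0,0.9],[[-0.5,0.9,0],0,0.9],[[-0.3,0.5,0],0,0.9],[[0,0,0],0,0.9]]'
python3 - <<'E'
from h import *
im,d=env.get_image('top');np.save('t11.npy',im); a=im[120:230,270:390,::-1]
t=cv2.resize(a,None,fx=3.3,fy=3.5,interpolation=cv2.INTER_CUBIC)
cv2.imwrite('pics/t11f.png',im[:,:,::-1])
im,d=env.get_image('side');np.save('s11.npy',im); a=im[200:310,270:410,::-1]
s=cv2.resize(a,(400,385),interpolation=cv2.INTER_CUBIC)
cv2.imwrite('pics/b11.png',np.hstack([t[:385],s]))
im=np.load('s11.npy');g=im.mean(2)
E
```

```text
time_s: 21.7
position: [0.5633, -0.1123, 0.132]
tool_rot: [[-0.983, -0.0, 0.184], [-0.184, 0.0, -0.983], [0.0, -1.0, -0.0]]
ft_force: [1.0, -0.2, -0.4]
grip_width: 0.0766
time_s: 22.37
position: [0.4626, 0.0641, 0.1489]
tool_rot: [[-0.982, -0.0, 0.186], [-0.186, 0.001, -0.982], [0.0, -1.0, -0.001]]
ft_force: [-0.3, -0.3, -0.2]
grip_width: 0.0769
```

View pics/b11.png

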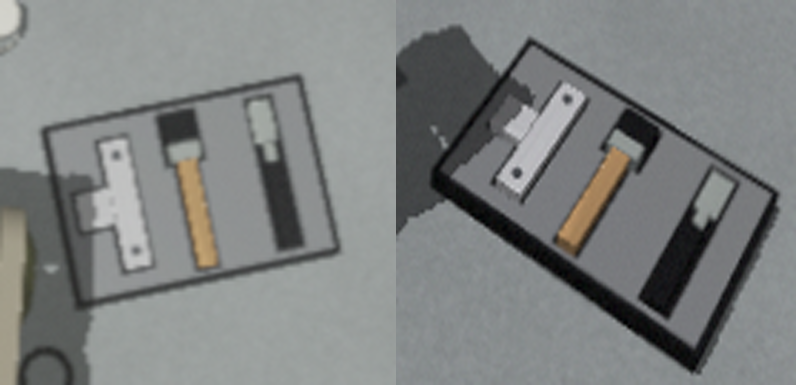

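View pics/t11f.png

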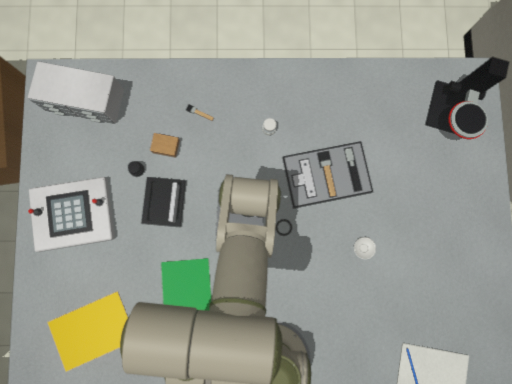

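```bash
python3 - <<'E'
from h import *
a=np.radians(10.6);X=np.array([np.cos(a),np.sin(a)]);Y=np.array([-X[1],X[0]]);T=np.array([562.8,-111.6])
im,d=env.get_image('side');P=cloud('side',d)*1000
def loc(x,y,c): return c+x*X+y*Y
Q=P.reshape(-1,3)
def hgt(c,x0,x1,y0,y1):
    r=Q[:,:2]-c; u,v=r@X,r@Y; k=(u>x0)&(u<x1)&(v>y0)&(v<y1)
    q=np.c_[u,v,np.ones(len(u))][k]; s=np.linalg.lstsq(q,Q[k,2],rcond=None)[0]; return k.sum(),np.median(Q[k,2]).round(1),s.round(3)
print('bracket bar',hgt(T,-50,50,-24,-9),'tab',hgt(T,-10,10,2,24),'exp 26')
B=np.array([578.3,-194.2]);print('brush handle',hgt(B,-65,20,-5,5),'exp 29; bristle',hgt(B,45,65,-10,10),'exp 27')
for dy in(-84,):print('insert rim',hgt(T,-75,75,36,40))
# plan positions from top
t=np.load('t11.npy');g=t.mean(2);hsv=cv2.cvtColor(t,cv2.COLOR_RGB2HSV)
q=np.zeros(g.shape,bool);q[155:205,296:318]=(g>175)[155:205,296:318]
m=cv2.minAreaRect((onz('top',rect(q),.026)*1000).astype(np.float32));print('bar',m,'exp',T-17*Y)
q=np.zeros(g.shape,bool);q[160:200,315:345]=(hsv[...,1]>75)[160:200,315:345]
print('handle',cv2.minAreaRect((onz('top',rect(q),.029)*1000).astype(np.float32)),'exp 556.7 -198.2')
E
```

```text
bracket bar (np.int64(162), np.float64(27.6), array([-1.0000e-03, -1.2000e-02,  2.7473e+01])) tab (np.int64(45), np.float64(27.5), array([-1.0000e-02,  1.7000e-02,  2.7355e+01])) exp 26
brush handle (np.int64(105), np.float64(30.4), array([ 5.0000e-03, -5.5000e-02,  3.0492e+01])) exp 29; bristle (np.int64(41), np.float64(28.8), array([-7.8000e-02,  2.9000e-02,  3.2956e+01])) exp 27
insert rim (np.int64(59), np.float64(21.7), array([2.0000e-03, 2.3900e-01, 1.2527e+01]))
bar ((562.9828491210938, -118.24394226074219), (117.32981872558594, 42.56416320800781), 10.13924789428711) exp [ 565.92717296 -128.30990094]
handle ((554.3975830078125, -197.057373046875), (98.49748992919922, 20.038625717163086), 10.334198951721191) exp 556.7 -198.2
```

```bash
python3 - <<'E'
from rig import env
print(env.observe()['time_s'],env.close_job())
E
```

```text
the job is handed in; nothing more can be done
22.5167 None
```

I packed both parts and handed the job in at 22.5 s of the 69 s allowed. No verdict came back, so the results below are from my own camera checks.

**What I did:**
- **Bracket:** I lifted it out of the rack by its tab and stood it on the grey mat. I tipped it flat with the closed fingers and let go. I then took it again across its 60 mm edges and released it in the T-shaped compartment.
- **Brush:** I took the larger brush by its handle, turned it about 198° and laid it in the brush-shaped compartment.

**Last checks:**
- **Bracket position:** It came out within about 2 mm of its seat, with a heading within about 0.5°.
- **Brush position:** It came out about 2.5 mm from its seat, with a heading within about 0.3°.
- **Height:** The side camera read both parts about 1.5 mm high, but it read the tray rim 1.7 mm high as well. I took that as camera bias and judged both parts fully down.
- **Other things:** The plate, spatula and other things on the desk looked unmoved in the last top and side pictures; I did not measure them. The gripper was clear of everything.

**Checks that disagreed:**
- The plane fit over the brush's bristles showed a tilt of about 0.08 rad, but it rested on only 41 noisy pixels. The handle fit was level lengthwise, with 0.055 rad across its narrow width.
- The mask for the bracket's bar also took in part of the tab, so I worked out its position from the bar's edge instead of the mask's centre.

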